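# Sort the small labware after the practical

### The arm

A 6-joint arm with a two-finger parallel gripper is mounted at the origin on the work surface. World frame = base frame: x ahead of the robot, y to its left, z up, the work surface at z = 0. Lengths are in m, angles in rad, forces in N, time in s.
With the tool pointing down it reaches from about 0.275 to 0.75 m from the base axis. Payload 10.2 kg.
Tool frame: the origin (TCP) lies at the very end of the fingers, on their centre line; the grasp point (between the pads) lies 19 mm behind it; z points along the fingers, y is the line along which they close (so a half turn about z gives the same grasp; the last joint's range is limited). The gripper opens to 88 mm and grips with 3 to 60 N. Pads are 18 mm wide; open, the fingers measure 123 mm over their backs; the gripper's body (75 mm by 187 mm) begins 45 mm behind the grasp point.
Start: joints at [-1.469, 0.313, 1.498, -0, 1.331, -0.223], TCP at [0.168, -0.498, 0.239] pointing down, gripper open.
Joint ranges: [-2.94, 2.94], [-0.97, 2.17], [0.19, 2.56], [-1.23, 4.37], [0.02, 3.11], [-2.88, 2.88]. Speed limits (rad/s): [2.39, 2.39, 3.01, 3.14, 3.14, 3.14].

### API

Orientations are given as a rotation vector (axis times angle).
In Python, from plant import * gives the robot as it stands.
- The arm moves only by the tool move_arm, never from a script. Its argument "increments" is a list of rows, each a list of 7 numbers: the opening in per cent of the stroke, from 0 (shut) to 100 (fully open), then the shift along the tool's x, y, z as a fraction of full scale, then the turn, a rotation vector about the tool's x, y, z as a fraction of full scale. In form: [[gripper, dx, dy, dz, ax, ay, az], ...]. A call has exactly 5 rows; each row is the pose to reach, as a shift and turn from the pose commanded when the call began, along the tool's axes at that moment, turning the shorter way round; what a row does not reach only later rows make up. Full scale, the value 1, is 0.3 m for a shift and 180 degrees for a turn. A row lasts 1/8 s, in which the tool goes at most 62.5 mm and 10.7 degrees, less where a joint would pass 70% of its speed; a pose out of reach is approached as far as the arm can. A call with a number of a shift or a turn outside -1 to 1 is refused whole. A call with a gripper value outside its range is refused whole. The fingers move at their own pace and stop on an object; "force" is the grip in N (left out, the last holds). Time passes only in rows, so rows that repeat a pose let the fingers close, or fill a call up. It gives the time, the measured TCP pose, the force, the opening and the grip force at its end, in the units of the state.
- sense(): the state, without advancing time (a new reading comes with each control period).
- snapshot(name): name is "side" or "top" or "wrist"; returns the picture (420x560x3 uint8, red, green, blue); there is no depth.
- camera_model(name): a dict with "mtx" (3x3 intrinsics, pixels), "position" and "rotation" of the camera in the world. Camera axes: x right, y up, looking along -z (the intrinsics and any distortion apply to the point x, -y, -z); pixel columns grow to the right and rows downward; lengths in m; the calibration is good to about 2 mm. A picture is of the moment at which its call begins: read the wrist's pose just before it. camera_model takes no time and is no camera call; for the wrist camera it gives the pose at the moment of the call.
- sign_off(): hands the job in; it is judged then, once.
The state is a dict: "time_s": time; "q": joint angles; "qvel": joint speeds; "joint_torque": joint torques, N m; "tool_pos": TCP position; "eef_rot": TCP orientation; "force": force on the tool from outside, world axes, zero at the start; "wrist_torque": the same for the moment, N m; "grip_width": finger opening in m; "grip_force": force on a finger pad.
Only numpy, scipy, OpenCV 4.12 (cv2) and the standard library are available. Lean on these libraries where they do the work, as an engineer would, in place of code of your own. Each camera call takes 0.05 s, during which the arm holds its last target. There are 200 camera calls.

### The job

Clear up the bench after the practical: stand the large glass vial in the wide bay of the steel tray and the small vial in its narrow bay, both rubber stoppers side by side on their wide ends in the round dish, and the steel balance weight in the square wooden box, everything upright and flat on its floor. Set the glass vials down without dropping them, and leave the beaker and the flask standing where they are.

Things in the scene. Friction and masses are not known exactly. Their poses are not given: they have to be found in the camera images.
- large_vial: Large amber glass sample vial with a white screw cap and a paper label, standing upright on the bench: 27.5 mm diameter, 72 mm tall in all (the top 12 mm is the cap, 25.5 mm diameter), about 45 g. Round about its z axis. Origin: centre of the underside, z up. 
- small_vial: Small amber glass sample vial with a white screw cap and a paper label, standing upright on the bench: 23 mm diameter, 46 mm tall in all (the top 12 mm is the cap, 21 mm diameter), about 22 g. Round about its z axis. Origin: centre of the underside, z up. 
- stopper_a: Dark rubber stopper, a plain tapered plug standing on its wide end: 36 mm diameter at the bottom, 30 mm at the top, 30 mm tall, about 35 g. Alike with the other stopper. Origin: centre of the wide end, z along the axis towards the narrow end (up).
- stopper_b: The second rubber stopper, same as stopper_a: 36 mm diameter at the bottom, 30 mm at the top, 30 mm tall. Origin: centre of the wide end, z towards the narrow end (up).
- weight: Stainless steel balance weight standing upright: a cylinder of 29 mm diameter and 34 mm height with a small knob on top (18 mm diameter, from 38 to 46 mm height), about 200 g. Origin: centre of the underside, z up. 
- vial_tray: Rectangular steel tray, fixed to the bench: 66 mm (its x) by 128 mm (its y), walls 4 mm thick and 16 mm high, floor 4 mm above the bench. One cross wall, centred at its y = -11 mm, divides it into a wide bay (58 x 69 mm inside, centre at y = +25.5 mm) for the large vial and a narrow bay (58 x 47 mm inside, centre at y = -36.5 mm) for the small vial. It may lie turned any way. Origin: centre of the underside, z up.
- dish: Round shallow stainless steel dish, fixed to the bench: 132 mm outer diameter at the rim, rim 16 mm high, walls 4 mm thick, flat inner floor about 115 mm across and 4 mm above the bench; place of the two stoppers, which must both stand on its floor. Origin: centre of the underside, z up.
- weight_box: Square open wooden box, fixed to the bench: 80 x 80 mm outside, 68 x 68 mm inside, walls 6 mm thick and 15 mm high, floor 6 mm above the bench; place of the weight. It may lie turned any way. Origin: centre of the underside, z up.
- beaker: Empty clear glass beaker, 50 mm diameter, 65 mm tall, standing loose among the things; not to be disturbed. Origin: centre of the underside, z up. 
- flask: Clear glass conical flask, 62 mm diameter at the base, narrowing to a 24 mm neck with a 29 mm lip, 90 mm tall, standing loose among the things; not to be disturbed. Origin: centre of the underside, z up. (A pair of tweezers and a small petri dish, both less than 10 mm high, also lie about; nothing depends on them. The instruments and bottles along the edges of the bench stand outside the working area.)
Mind the look-alikes: they are no part of the job. Leave any red look-alike of the stopper_b alone.

How it is judged:
By the outcome, as a careful person would: the job done as asked, in the order asked, and still so for the second after the job is handed in, with the robot touching nothing.
It also fails if it takes over 128 s, if anything falls off the work surface, if the arm or the gripper's body presses on something with over 40 N, if the wrist force passes 120 N, or if a joint passes its speed limit or range.

## Working session

There is one attempt and no reset: what is moved stays moved. The work goes in short steps, Python scripts to look and compute and a tool call to move; the robot and the scene stay as the last step left them, time stands still between calls to the robot, and variables do not carry over. Pictures are saved under pics/ and viewed, at most 14 in all, crops included, and the job is handed in when it is done.

Besides the shell and the picture viewer there is one more tool, called after "Request:" by a JSON object that holds its "op" and its "data", one argument or row to a line. move_arm: Moves the arm, as the interface text tells. Shift numbers are shares of 0.3 m and turn numbers shares of 180 degrees, none past 1 either way. Its arguments: {"type":"object","properties":{"increments":{"type":"array","items":{"type":"array","items":{"type":"number"}}},"force":{"type":"number"}},"required":["increments"]}

```bash
mkdir -p pics; ls; python3 - <<'E'
from plant import *
import cv2
for n in("top","side"):
    p=snapshot(n); cv2.imwrite(f"pics/{n}0.png",cv2.resize(p[:,:,::-1],(800,600),interpolation=cv2.INTER_CUBIC)); print(n,camera_model(n))
print(sense())
E
```

```text
pics
top {'mtx': array([[433.92159037,   0.        , 281.16844223],
       [  0.        , 433.92159037, 210.24726244],
       [  0.        ,   0.        ,   1.        ]]), 'position': array([ 0.363018  , -0.04580294,  1.10637742]), 'rotation': array([ 0.11951705, -0.10909083, -1.56854752])}
side {'mtx': array([[397.00160858,   0.        , 280.26094325],
       [  0.        , 397.00160858, 213.11784195],
       [  0.        ,   0.        ,   1.        ]]), 'position': array([0.20982768, 0.3986403 , 0.63492865]), 'rotation': array([ 0.29709549, -0.91130914, -2.38780206])}
{'time_s': 0.1, 'q': array([-1.46941514e+00,  3.13361616e-01,  1.49834526e+00, -1.13005326e-05,
        1.33101003e+00, -2.23403985e-01]), 'qvel': array([-4.56652261e-05, -2.65191068e-04, -2.20770377e-03,  1.89357552e-03,
       -6.20124420e-04, -2.02587033e-03]), 'joint_torque': array([ 2.01003277e-03, -4.02817547e+01, -2.52646101e+01,  6.95212511e-02,
        3.42264434e-02, -5.22180426e-05]), 'tool_pos': array([ 0.16749127, -0.4973339 ,  0.23824086]), 'eef_rot': array([-3.09915085e+00, -5.07754627e-01, -9.04364740e-05]), 'force': array([ 0.96065102, -0.29050197,  0.54441027]), 'wrist_torque': array([-0.04027931,  0.02009593,  0.02670769]), 'grip_force': 0.0, 'grip_width': 0.08825928462836136}
```

View pics/top0.png

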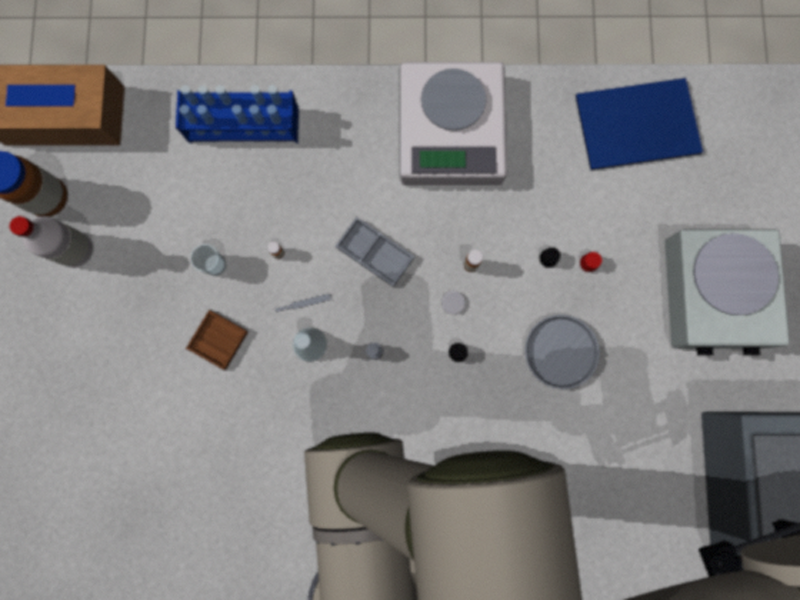

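View pics/side0.png

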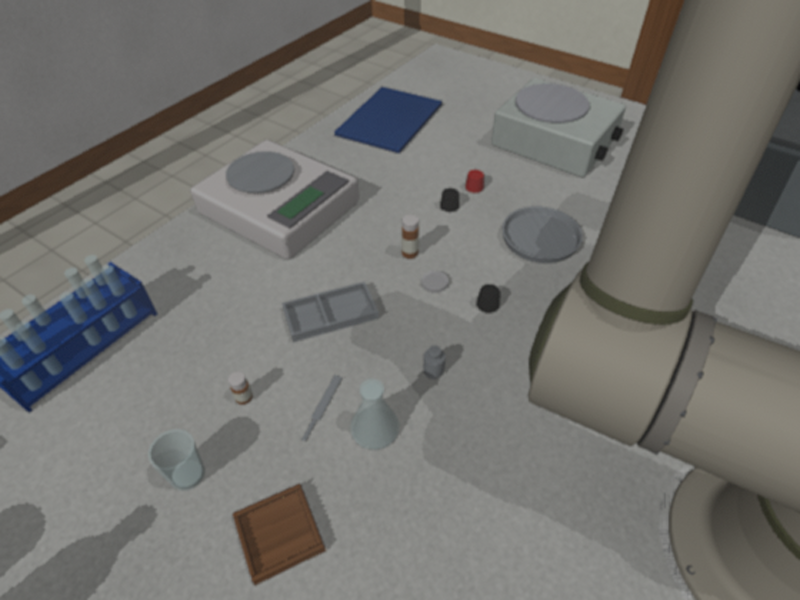

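```bash
cat > h.py <<'E'
from plant import *
import numpy as np, cv2
from scipy.spatial.transform import Rotation as R
def w(cam,u,v,z):
    "native pixel -> world point at height z"
    d=np.linalg.inv(cam["mtx"])@[u,v,1]; d=R.from_rotvec(cam["rotation"]).as_matrix()@(d*[1,-1,-1])
    p=cam["position"]; return p+d*(z-p[2])/d[2]
def to(p,yaw=None):
    "increments (shift, turn) from the current pose to TCP p, tool down, tool x at yaw deg"
    s=sense(); A=R.from_rotvec(s["eef_rot"])
    d=A.inv().apply(np.array(p)-s["tool_pos"])/.3
    out=list(d)
    if yaw is not None:
        B=R.from_euler("z",yaw,degrees=True)*R.from_rotvec([np.pi,0,0]); out+=list((A.inv()*B).as_rotvec()/np.pi)
    return np.round(out,4)
E
python3 - <<'E'
from h import *
import json
c=camera_model("top")
im=cv2.imread("pics/top0.png")
cv2.imwrite("pics/crop.png",cv2.resize(im[205:400,175:615],(800,355),interpolation=cv2.INTER_CUBIC))
P={"lv":(475,257,.072),"lvb":(470,268,.0),"sv":(275,245,.046),"sa":(550,256,.03),"sb":(458,351,.03),"red":(592,260,.03),"wt":(374,351,.046),
"t1":(358,220,.016),"t2":(417,254,.016),"t3":(395,286,.016),"t4":(338,246,.016),"dish":(563,351,.016),
"b1":(211,311,.015),"b2":(248,333,.015),"b3":(226,368,.015),"b4":(187,346,.015),"beaker":(207,257,.065),"flask":(304,326,.09)}
for k,(u,v,z) in P.items(): print(k,w(c,u*.7,v*.7,z).round(4)[:2])
E
```

```text
lv [ 0.5891 -0.1638]
lvb [ 0.5844 -0.1626]
sv [0.6169 0.1834]
sa [ 0.5998 -0.3013]
sb [ 0.432  -0.1363]
red [ 0.5925 -0.3752]
wt [0.431  0.0085]
t1 [0.6702 0.0406]
t2 [ 0.607  -0.0662]
t3 [ 0.5487 -0.0267]
t4 [0.622  0.0761]
dish [ 0.4327 -0.3215]
b1 [0.5043 0.3006]
b2 [0.465  0.2333]
b3 [0.4034 0.2697]
b4 [0.4421 0.3403]
beaker [0.5914 0.2958]
flask [0.4695 0.122 ]
```

View pics/crop.png

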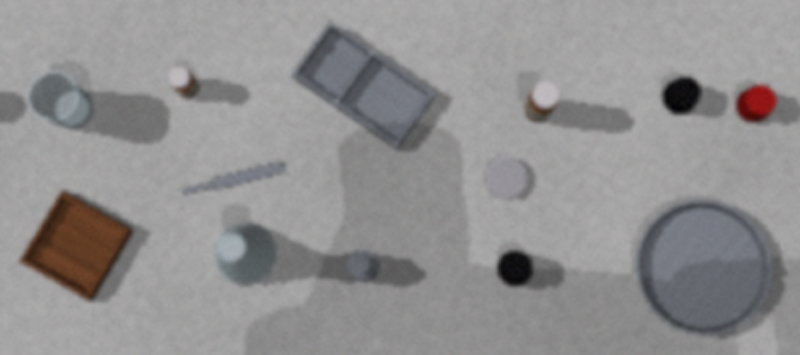

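```bash
python3 - <<'E'
from h import *
c=camera_model("top")
P={"lv":(544,94,.072),"sv":(180,78,.046),"sa":(682,94,.03),"sb":(515,266,.03),"wt":(362,264,.046),
"t1":(330,25,.016),"t2":(437,98,.016),"t3":(402,147,.016),"t4":(294,75,.016),"dish":(705,267,.016),
"b1":(66,192,.015),"b2":(133,232,.015),"b3":(93,299,.015),"b4":(23,262,.015)}
for k,(x,y,z) in P.items(): print(k,w(c,(175+.55*x)*.7,(205+.55*y)*.7,z).round(4)[:2])
print(to([.589,-.163,.2],57))
c=camera_model("wrist"); s=sense(); print(c, R.from_rotvec(s["eef_rot"]).inv().apply(c["position"]-s["tool_pos"]),(R.from_rotvec(s["eef_rot"]).inv()*R.from_rotvec(c["rotation"])).as_matrix().round(2))
E
```

```text
lv [ 0.5896 -0.1625]
sv [0.6117 0.185 ]
sa [ 0.5986 -0.3015]
sb [ 0.4314 -0.1367]
wt [0.4324 0.0084]
t1 [0.6725 0.0433]
t2 [ 0.598  -0.0632]
t3 [ 0.549  -0.0286]
t4 [0.6215 0.0785]
dish [ 0.4312 -0.321 ]
b1 [0.505  0.3001]
b2 [0.4657 0.233 ]
b3 [0.4009 0.2694]
b4 [0.4366 0.3388]
[ 1.6872e+00 -6.0770e-01  1.2850e-01 -3.0000e-04 -2.0000e-04 -2.1330e-01]
{'mtx': array([[366.17409892,   0.        , 284.33636281],
       [  0.        , 366.17409892, 213.13591421],
       [  0.        ,   0.        ,   1.        ]]), 'position': array([ 0.23210767, -0.47678224,  0.3851652 ]), 'rotation': array([-0.22921614,  0.1668352 , -1.23738919])} [ 0.06783137  0.00098098 -0.14690934] [[ 0.    0.96  0.26]
 [ 1.   -0.    0.  ]
 [ 0.    0.26 -0.96]]
```

Request:
{"op": "move_arm", "data": {
  "increments": [
    [100,0,0,0,0,0,0.05],
    [100,0,0,0,0,0,0.1],
    [100,0,0,0,0,0,0.15],
    [100,0,0,0,0,0,0.2],
    [100,0,0,0,0,0,0.2]
  ]
}}

```text
time_s: 0.72
tool_pos: [0.1675, -0.4974, 0.2384]
eef_rot: [-3.105, 0.473, 0.0]
force: [0.2, 0.0, -0.8]
grip_width: 0.0886
grip_force: 0.0
```

Request:
{"op": "move_arm", "data": {
  "increments": [
    [100,0.5,-0.74,0,0,0,-0.28],
    [100,0.5,-0.74,0.0,0,0,-0.28],
    [100,0.5,-0.74,0,0,0,-0.28],
    [100,0.5,-0.74,0,0,0,-0.28],
    [100,0.5,-0.74,0,0,0,-0.28]
  ]
}}

```text
time_s: 1.35
tool_pos: [0.379, -0.3282, 0.2387]
eef_rot: [-3.006, -0.911, -0.0]
force: [-0.6, -0.4, 0.8]
grip_width: 0.0881
grip_force: 0.0
```

```bash
python3 - <<'E'
from h import *
print(to([.55,-.20,.2],57))
E
```

```text
[ 7.113e-01 -3.910e-02  1.292e-01 -0.000e+00 -1.000e-04 -1.293e-01]
```

Request:
{"op": "move_arm", "data": {
  "increments": [
    [100,0.7,-0.04,0.13,0,0,-0.129],
    [100,0.7,-0.04,0.13,0,0,-0.129],
    [100,0.7,-0.04,0.13,0,0,-0.129],
    [100,0.7,-0.04,0.13,0,0,-0.129],
    [100,0.7,-0.04,0.13,0,0,-0.129]
  ]
}}

```text
time_s: 1.98
tool_pos: [0.5472, -0.2048, 0.1988]
eef_rot: [-2.766, -1.487, 0.001]
force: [-0.3, -0.3, -0.9]
grip_width: 0.0883
grip_force: 0.0
```

```bash
python3 - <<'E'
from h import *
c=camera_model("wrist");p=snapshot("wrist"); cv2.imwrite("pics/w1.png",p[:,:,::-1]); np.save("c1.npy",c,allow_pickle=True)
E
```

```text
(no output)
```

View pics/w1.png

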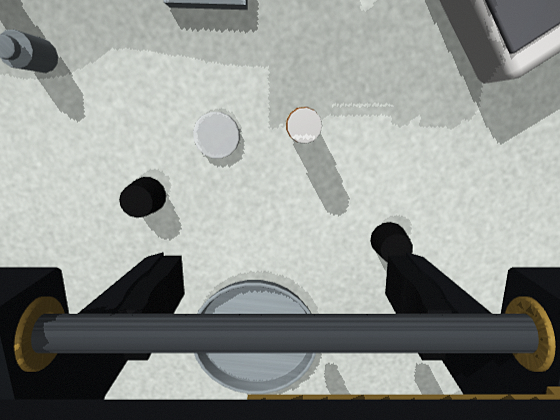

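```bash
python3 - <<'E'
from h import *
c=np.load("c1.npy",allow_pickle=True).item()
for k,u,v,z in [("lv",304,125,.072),("sbtop",138,200,.03),("sb",142.5,197,.015),("satop",394,244,.03),("sa",391,241,.015),("dishrim",255,336,.016),("wt",14,49,.046)]: print(k,w(c,u,v,z).round(4)[:2])
p=w(c,304,125,.072);print(to([p[0],p[1],.1],57),sense()["tool_pos"])
E
```

```text
lv [ 0.5923 -0.1638]
sbtop [ 0.4359 -0.1395]
sb [ 0.4341 -0.1391]
satop [ 0.605  -0.3004]
sa [ 0.6051 -0.3034]
dishrim [ 0.4382 -0.3166]
wt [0.4399 0.0029]
[ 2.014e-01  5.010e-02  3.310e-01 -3.000e-04  1.000e-04 -3.200e-03] [ 0.5464652  -0.20585259  0.19931968]
```

Request:
{"op": "move_arm", "data": {
  "increments": [
    [100,0.2,0.05,0.1,0,0,0],
    [100,0.2,0.05,0.2,0,0,0],
    [100,0.2,0.05,0.35,0,0,0],
    [100,0.2,0.05,0.5,0,0,0],
    [100,0.2,0.05,0.58,0,0,0]
  ]
}}

```text
time_s: 2.65
tool_pos: [0.5908, -0.1655, 0.0239]
eef_rot: [-2.769, -1.48, 0.003]
force: [-0.2, 0.3, -0.1]
grip_width: 0.0881
grip_force: 0.0
```

Request:
{"op": "move_arm", "data": {
  "increments": [
    [20,0,0,0,0,0,0],
    [20,0,0,0,0,0,0],
    [20,0,0,0,0,0,0],
    [20,0,0,0,0,0,0],
    [20,0,0,0,0,0,0]
  ],
  "force": 15
}}

```text
time_s: 3.28
tool_pos: [0.5925, -0.1646, 0.0261]
eef_rot: [2.77, 1.481, 0.0]
force: [-0.4, 0.5, -0.1]
grip_width: 0.0402
grip_force: 0.0
```

```bash
python3 - <<'E'
from h import *
s=sense();print(s["tool_pos"],s["grip_width"],s["grip_force"],s["time_s"])
t=np.array([(.6725+.598+.549+.6215)/4,(.0433-.0632-.0286+.0785)/4]);d=np.array([-.0735,-.1068]);d/=np.hypot(*d)
print("tray",t,"wide",t+.0255*d,"narrow",t-.0365*d,np.degrees(np.arctan2(d[1],d[0])))
E
```

```text
[ 0.59251922 -0.16455254  0.02606669] 0.04022075543097296 0.0 3.275
tray [0.61025 0.0075 ] wide [ 0.5957935  -0.01350618] narrow [0.63094264 0.03756767] -124.53583595402428
```

Request:
{"op": "move_arm", "data": {
  "increments": [
    [10,0,0,0,0,0,0],
    [10,0,0,0,0,0,0],
    [10,0,0,0,0,0,0],
    [10,0,0,0,0,0,0],
    [10,0,0,0,0,0,0]
  ],
  "force": 15
}}

```text
time_s: 3.9
tool_pos: [0.5924, -0.1645, 0.0257]
eef_rot: [-2.771, -1.48, 0.0]
force: [-0.7, 0.9, 1.6]
grip_width: 0.0269
grip_force: 14.9
```

Request:
{"op": "move_arm", "data": {
  "increments": [
    [10,0,0,-0.1,0,0,0],
    [10,0,0,-0.2,0,0,0],
    [10,0,0,-0.3,0,0,0],
    [10,0,0,-0.4,0,0,0],
    [10,0,0,-0.4,0,0,0]
  ]
}}

```text
time_s: 4.53
tool_pos: [0.5932, -0.1649, 0.1475]
eef_rot: [2.768, 1.479, 0.004]
force: [0.6, 0.8, -1.3]
grip_width: 0.0272
grip_force: 14.9
```

```bash
python3 - <<'E'
from h import *
print(sense()["tool_pos"],to([.575,-.045,.15],56))
E
```

```text
[ 0.59320468 -0.16491382  0.14754444] [ 2.985e-01 -2.726e-01 -9.100e-03  1.300e-03 -2.000e-04  1.300e-03]
```

Request:
{"op": "move_arm", "data": {
  "increments": [
    [10,0.12,-0.11,0,0,0,0],
    [10,0.24,-0.22,0,0,0,0],
    [10,0.3,-0.27,0,0,0,0],
    [10,0.3,-0.27,0,0,0,0],
    [10,0.3,-0.27,0,0,0,0]
  ]
}}

```text
time_s: 5.15
tool_pos: [0.575, -0.0454, 0.1449]
eef_rot: [-2.771, -1.48, 0.001]
force: [0.5, -0.6, -1.2]
grip_width: 0.0275
grip_force: 14.9
```

```bash
python3 - <<'E'
from h import *
c=camera_model("wrist");p=snapshot("wrist"); cv2.imwrite("pics/w2.png",p[:,:,::-1]); np.save("c2.npy",c,allow_pickle=True)
E
```

```text
(no output)
```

View pics/w2.png

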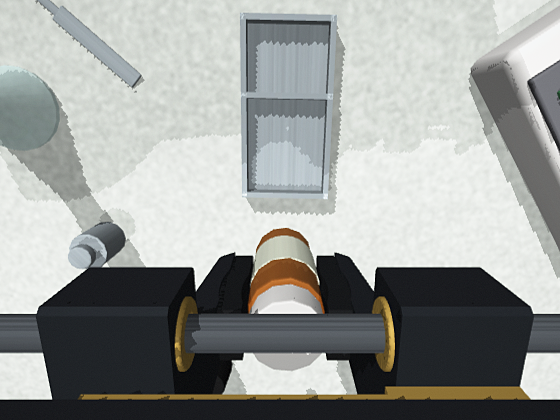

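```bash
python3 - <<'E'
from h import *
c=np.load("c2.npy",allow_pickle=True).item()
P=np.array([w(c,u,v,.016)[:2] for u,v in [(241,13),(336,14),(330,196),(242,196)]]);print(P.round(4))
t=P.mean(0);d=P[2]+P[3]-P[0]-P[1];print(np.hypot(*d)/2);d/=np.hypot(*d);a=t+.0255*d;b=t-.0365*d
print("tray",t,"wide",a,"narrow",b,np.degrees(np.arctan2(d[1],d[0])))
for k,u,v,z in [("wt",82,256,.046)]: print(k,w(c,u,v,z).round(4)[:2])
print(to([*a,.06],56))
E
```

```text
[[ 0.6251  0.081 ]
 [ 0.6784  0.0446]
 [ 0.6082 -0.0606]
 [ 0.5518 -0.023 ]]
0.12692720760423679
tray [0.6158698  0.01052395] wide [ 0.60143968 -0.01050037] narrow [0.63652467 0.04061757] -124.46390240280812
wt [0.4371 0.0086]
[ 1.464e-01  8.000e-03  2.834e-01 -2.000e-04  1.000e-04  9.000e-04]
```

Request:
{"op": "move_arm", "data": {
  "increments": [
    [10,0.144,0.005,0,0,0,0],
    [10,0.144,0.005,0.1,0,0,0],
    [10,0.144,0.005,0.22,0,0,0],
    [10,0.144,0.005,0.33,0,0,0],
    [10,0.144,0.005,0.34,0,0,0]
  ]
}}

```text
time_s: 5.82
tool_pos: [0.5992, -0.0103, 0.0415]
eef_rot: [-2.769, -1.477, 0.005]
force: [-0.2, 0.2, 0.2]
grip_width: 0.0272
grip_force: 14.9
```

Request:
{"op": "move_arm", "data": {
  "increments": [
    [10,0,0,0.015,0,0,0],
    [10,0,0,0.025,0,0,0],
    [10,0,0,0.032,0,0,0],
    [10,0,0,0.036,0,0,0],
    [10,0,0,0.036,0,0,0]
  ]
}}

```text
time_s: 6.45
tool_pos: [0.6004, -0.0096, 0.033]
eef_rot: [2.771, 1.48, 0.0]
force: [0.1, 0.1, -0.5]
grip_width: 0.0276
grip_force: 14.9
```

Request:
{"op": "move_arm", "data": {
  "increments": [
    [10,0,0,0.004,0,0,0],
    [10,0,0,0.008,0,0,0],
    [10,0,0,0.01,0,0,0],
    [10,0,0,0.01,0,0,0],
    [10,0,0,0.01,0,0,0]
  ]
}}

```text
time_s: 7.08
tool_pos: [0.6004, -0.0096, 0.03]
eef_rot: [2.771, 1.48, 0.0]
force: [-0.9, 0.3, -0.4]
grip_width: 0.027
grip_force: 14.9
```

Request:
{"op": "move_arm", "data": {
  "increments": [
    [10,0,0,0.002,0,0,0],
    [10,0,0,0.003,0,0,0],
    [10,0,0,0.004,0,0,0],
    [10,0,0,0.004,0,0,0],
    [10,0,0,0.004,0,0,0]
  ]
}}

```text
time_s: 7.7
tool_pos: [0.6006, -0.0096, 0.0296]
eef_rot: [2.771, 1.48, 0.001]
force: [-3.9, 0.8, 7.9]
grip_width: 0.0267
grip_force: 14.9
```

Request:
{"op": "move_arm", "data": {
  "increments": [
    [35,0,0,0,0,0,0],
    [40,0,0,0,0,0,0],
    [50,0,0,0,0,0,0],
    [60,0,0,0,0,0,0],
    [60,0,0,0,0,0,0]
  ]
}}

```text
time_s: 8.32
tool_pos: [0.6003, -0.0096, 0.0287]
eef_rot: [-2.771, -1.48, 0.0]
force: [-0.4, -0.3, -0.4]
grip_width: 0.0528
grip_force: 0.0
```

Request:
{"op": "move_arm", "data": {
  "increments": [
    [60,0,0,-0.1,0,0,0],
    [60,0,0,-0.25,0,0,0],
    [60,0,0,-0.4,0,0,0],
    [60,0,0,-0.45,0,0,0],
    [60,0,0,-0.45,0,0,0]
  ]
}}

```text
time_s: 8.95
tool_pos: [0.6004, -0.0096, 0.1636]
eef_rot: [2.771, 1.48, 0.001]
force: [-0.2, -0.3, -0.5]
grip_width: 0.0529
grip_force: 0.0
```

```bash
python3 - <<'E'
from h import *
print(sense()["tool_pos"],to([.59,.15,.165],56))
E
```

```text
[ 0.60040071 -0.00962429  0.16357951] [ 4.230e-01 -3.246e-01 -4.800e-03  1.000e-04 -1.000e-04  1.300e-03]
```

Request:
{"op": "move_arm", "data": {
  "increments": [
    [80,0.15,-0.12,0,0,0,0],
    [80,0.3,-0.24,0,0,0,0],
    [80,0.42,-0.325,0,0,0,0],
    [80,0.42,-0.325,0,0,0,0],
    [80,0.42,-0.325,0,0,0,0]
  ]
}}

```text
time_s: 9.57
tool_pos: [0.589, 0.1487, 0.1622]
eef_rot: [-2.77, -1.48, 0.004]
force: [-0.2, -0.8, 0.0]
grip_width: 0.0705
grip_force: 0.0
```

```bash
python3 - <<'E'
from h import *
c=camera_model("wrist");p=snapshot("wrist"); cv2.imwrite("pics/w3.png",p[:,:,::-1]); np.save("c3.npy",c,allow_pickle=True)
E
```

```text
(no output)
```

View pics/w3.png

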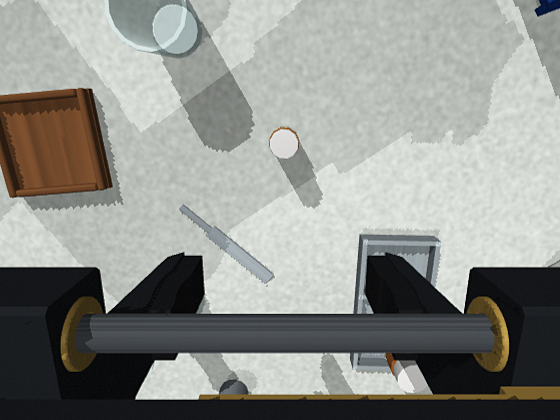

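```bash
python3 - <<'E'
from h import *
c=np.load("c3.npy",allow_pickle=True).item()
for k,u,v,z in [("sv",284,143,.046),("lvcap",407,376,.076),("bTR",91,89,.015),("bBR",110,187,.015),("tw",272,280,0)]: print(k,w(c,u,v,z).round(4)[:2])
p=w(c,284,143,.046);print(to([p[0],p[1],.0165],56))
E
```

```text
sv [0.6154 0.1873]
lvcap [ 0.5978 -0.0052]
bTR [0.5142 0.3008]
bBR [0.4761 0.2349]
tw [0.5351 0.0872]
[ 1.576e-01  9.000e-04  4.866e-01 -5.000e-04  4.000e-04  9.000e-04]
```

Request:
{"op": "move_arm", "data": {
  "increments": [
    [80,0.15,0,0.05,0,0,0],
    [80,0.155,0,0.2,0,0,0],
    [80,0.155,0,0.35,0,0,0],
    [80,0.155,0,0.45,0,0,0],
    [80,0.155,0,0.48,0,0,0]
  ]
}}

```text
time_s: 10.25
tool_pos: [0.6144, 0.1866, 0.0176]
eef_rot: [-2.771, -1.478, 0.005]
force: [0.9, 0.8, -0.6]
grip_width: 0.0708
grip_force: 0.0
```

Request:
{"op": "move_arm", "data": {
  "increments": [
    [5,0,0,0,0,0,0],
    [5,0,0,0,0,0,0],
    [5,0,0,0,0,0,0],
    [5,0,0,0,0,0,0],
    [5,0,0,0,0,0,0]
  ]
}}

```text
time_s: 10.88
tool_pos: [0.6153, 0.188, 0.02]
eef_rot: [2.771, 1.48, 0.001]
force: [0.7, -0.7, -0.8]
grip_width: 0.0223
grip_force: 5.3
```

Request:
{"op": "move_arm", "data": {
  "increments": [
    [5,0,0,0,0,0,0],
    [5,0,0,0,0,0,0],
    [5,0,0,0,0,0,0],
    [5,0,0,0,0,0,0],
    [5,0,0,0,0,0,0]
  ]
}}

```text
time_s: 11.5
tool_pos: [0.6153, 0.188, 0.0199]
eef_rot: [2.771, 1.48, 0.0]
force: [0.4, 0.0, 3.5]
grip_width: 0.0223
grip_force: 15.0
```

Request:
{"op": "move_arm", "data": {
  "increments": [
    [5,0,0,-0.05,0,0,0],
    [5,0,0,-0.2,0,0,0],
    [5,0,0,-0.35,0,0,0],
    [5,0,0,-0.4,0,0,0],
    [5,0,0,-0.4,0,0,0]
  ]
}}

```text
time_s: 12.12
tool_pos: [0.6153, 0.188, 0.14]
eef_rot: [2.771, 1.48, 0.001]
force: [0.8, -0.3, 0.9]
grip_width: 0.0226
grip_force: 15.0
```

Request:
{"op": "move_arm", "data": {
  "increments": [
    [5,-0.1,0.09,0,0,0,0],
    [5,-0.2,0.18,0,0,0,0],
    [5,-0.3,0.265,0,0,0,0],
    [5,-0.372,0.33,0,0,0,0],
    [5,-0.372,0.33,0,0,0,0]
  ]
}}

```text
time_s: 12.75
tool_pos: [0.6349, 0.0385, 0.1376]
eef_rot: [-2.771, -1.476, 0.005]
force: [-1.1, 0.3, -0.4]
grip_width: 0.0225
grip_force: 15.0
```

```bash
python3 - <<'E'
from h import *
print(sense()["tool_pos"],to([.635,.0403,.033],56))
E
```

```text
[0.63487665 0.03848343 0.13755544] [ 0.0058 -0.002   0.3485 -0.001   0.0005  0.0004]
```

Request:
{"op": "move_arm", "data": {
  "increments": [
    [5,0,0,0.1,0,0,0],
    [5,0,0,0.22,0,0,0],
    [5,0,0,0.32,0,0,0],
    [5,0,0,0.35,0,0,0],
    [5,0,0,0.35,0,0,0]
  ]
}}

```text
time_s: 13.38
tool_pos: [0.6353, 0.0408, 0.0345]
eef_rot: [-2.77, -1.481, 0.001]
force: [0.7, -0.1, 0.2]
grip_width: 0.0222
grip_force: 15.0
```

Request:
{"op": "move_arm", "data": {
  "increments": [
    [5,0,0,0.01,0,0,0],
    [5,0,0,0.02,0,0,0],
    [5,0,0,0.028,0,0,0],
    [5,0,0,0.032,0,0,0],
    [5,0,0,0.032,0,0,0]
  ]
}}

```text
time_s: 14.0
tool_pos: [0.6355, 0.0401, 0.0251]
eef_rot: [-2.771, -1.48, 0.0]
force: [-0.6, -0.5, -1.2]
grip_width: 0.0223
grip_force: 15.0
```

Request:
{"op": "move_arm", "data": {
  "increments": [
    [5,0,0,0.002,0,0,0],
    [5,0,0,0.004,0,0,0],
    [5,0,0,0.005,0,0,0],
    [5,0,0,0.006,0,0,0],
    [5,0,0,0.006,0,0,0]
  ]
}}

```text
time_s: 14.62
tool_pos: [0.6356, 0.0402, 0.0239]
eef_rot: [2.771, 1.48, 0.001]
force: [-2.0, -0.2, 5.3]
grip_width: 0.0223
grip_force: 15.0
```

Request:
{"op": "move_arm", "data": {
  "increments": [
    [30,0,0,0,0,0,0],
    [40,0,0,0,0,0,0],
    [50,0,0,0,0,0,0],
    [50,0,0,-0.02,0,0,0],
    [50,0,0,-0.1,0,0,0]
  ]
}}

```text
time_s: 15.25
tool_pos: [0.6348, 0.0402, 0.0528]
eef_rot: [-2.77, -1.48, 0.003]
force: [0.5, 0.7, 0.6]
grip_width: 0.0439
grip_force: 0.0
```

Request:
{"op": "move_arm", "data": {
  "increments": [
    [60,0,0,-0.2,0,0,0],
    [60,0,0,-0.4,0,0,0],
    [60,-0.2,-0.05,-0.42,0,0,0],
    [60,-0.4,-0.1,-0.42,0,0,0],
    [60,-0.6,-0.14,-0.42,0,0,0]
  ]
}}

```text
time_s: 15.88
tool_pos: [0.499, -0.087, 0.1799]
eef_rot: [2.77, 1.481, 0.001]
force: [1.4, -0.4, 0.8]
grip_width: 0.053
grip_force: 0.0
```

Request:
{"op": "move_arm", "data": {
  "increments": [
    [60,-0.17,-0.04,0,0,0,0],
    [60,-0.33,-0.077,0,0,0,0],
    [60,-0.33,-0.077,0,0,0,0],
    [60,-0.33,-0.077,0,0,0,0],
    [60,-0.33,-0.077,0,0,0,0]
  ]
}}

```text
time_s: 16.5
tool_pos: [0.4269, -0.1549, 0.1794]
eef_rot: [2.77, 1.482, 0.0]
force: [-0.5, -0.1, 0.3]
grip_width: 0.0527
grip_force: 0.0
```

```bash
python3 - <<'E'
from h import *
c=camera_model("wrist");p=snapshot("wrist"); cv2.imwrite("pics/w4.png",p[:,:,::-1]); np.save("c4.npy",c,allow_pickle=True)
E
```

```text
(no output)
```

View pics/w4.png

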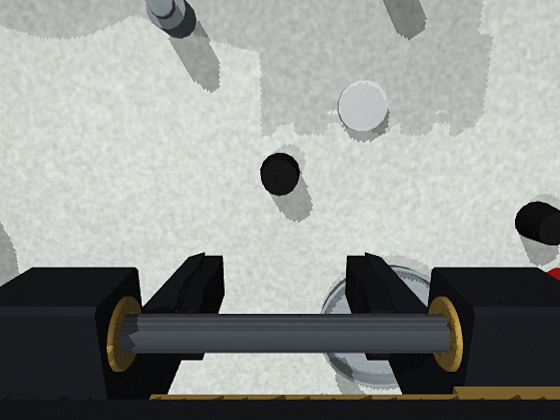

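```bash
python3 - <<'E'
from h import *
c=np.load("c4.npy",allow_pickle=True).item()
for k,u,v,z in [("sb",280,174,.012),("sa",538,222,.015),("dish",390,326,.016),("wt",168,10,.046)]: print(k,w(c,u,v,z).round(4)[:2])
p=w(c,280,174,.012);print(to([p[0],p[1],.005],56),sense()["tool_pos"])
E
```

```text
sb [ 0.4339 -0.1394]
sa [ 0.6008 -0.3014]
dish [ 0.4404 -0.3192]
wt [0.4364 0.0023]
[ 0.0559 -0.009   0.5809 -0.     -0.      0.0018] [ 0.42684977 -0.15486856  0.17927838]
```

Request:
{"op": "move_arm", "data": {
  "increments": [
    [70,0.055,-0.009,0.05,0,0,0],
    [70,0.055,-0.009,0.2,0,0,0],
    [70,0.055,-0.009,0.37,0,0,0],
    [70,0.055,-0.009,0.52,0,0,0],
    [70,0.055,-0.009,0.57,0,0,0]
  ]
}}

```text
time_s: 17.18
tool_pos: [0.4326, -0.1393, 0.0064]
eef_rot: [-2.767, -1.48, 0.003]
force: [0.7, 0.2, 0.2]
grip_width: 0.0614
grip_force: 0.0
```

Request:
{"op": "move_arm", "data": {
  "increments": [
    [15,0,0,0,0,0,0],
    [15,0,0,0,0,0,0],
    [15,0,0,0,0,0,0],
    [15,0,0,0,0,0,0],
    [15,0,0,0,0,0,0]
  ],
  "force": 20
}}

```text
time_s: 17.8
tool_pos: [0.4338, -0.1407, 0.0094]
eef_rot: [2.769, 1.48, 0.002]
force: [-0.2, 0.9, 7.8]
grip_width: 0.0322
grip_force: 20.3
```

Request:
{"op": "move_arm", "data": {
  "increments": [
    [15,0,0,0,0,0,0],
    [15,0,0,-0.02,0,0,0],
    [15,0,0,-0.1,0,0,0],
    [15,0,0,-0.2,0,0,0],
    [15,0,0,-0.3,0,0,0]
  ]
}}

```text
time_s: 18.42
tool_pos: [0.4331, -0.1403, 0.0997]
eef_rot: [2.771, 1.48, 0.0]
force: [0.3, -0.1, -0.9]
grip_width: 0.0319
grip_force: 19.9
```

```bash
python3 - <<'E'
from h import *
print(sense()["tool_pos"],to([.40,-.345,.13],56))
E
```

```text
[ 0.43307737 -0.14032281  0.09970164] [-6.284e-01  2.877e-01 -1.009e-01  1.000e-04  0.000e+00  1.300e-03]
```

Request:
{"op": "move_arm", "data": {
  "increments": [
    [15,-0.16,0.07,-0.1,0,0,0],
    [15,-0.32,0.14,-0.1,0,0,0],
    [15,-0.48,0.22,-0.1,0,0,0],
    [15,-0.63,0.29,-0.1,0,0,0],
    [15,-0.63,0.29,-0.1,0,0,0]
  ]
}}

```text
time_s: 19.05
tool_pos: [0.3996, -0.3484, 0.1285]
eef_rot: [2.773, 1.475, -0.0]
force: [0.6, 0.7, -0.7]
grip_width: 0.0323
grip_force: 19.9
```

```bash
python3 - <<'E'
from h import *
c=camera_model("wrist");p=snapshot("wrist"); cv2.imwrite("pics/w5.png",p[:,:,::-1]); np.save("c5.npy",c,allow_pickle=True)
E
```

```text
(no output)
```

View pics/w5.png

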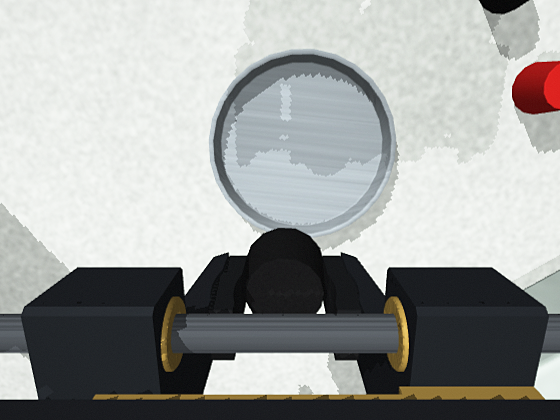

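```bash
python3 - <<'E'
from h import *
c=np.load("c5.npy",allow_pickle=True).item()
P=[w(c,u,v,.016)[:2] for u,v in [(210,143),(396,143),(303,49),(303,237)]]
print(np.hypot(*(P[0]-P[1])),np.hypot(*(P[2]-P[3])))
d=np.mean(P,0);print("dish",d)
x=np.array([np.cos(np.radians(56)),np.sin(np.radians(56))])
a=d+.0225*x;b=d-.0225*x;print(a,b,to([*a,.03],56),sense()["tool_pos"])
E
```

```text
0.1298003827253445 0.12981748179088287
dish [ 0.4364813  -0.31884795]
[ 0.44906315 -0.30019461] [ 0.42389946 -0.3375013 ] [ 2.194e-01  5.000e-02  3.279e-01 -1.000e-04 -1.000e-04  6.000e-04] [ 0.39992721 -0.34650876  0.12836776]
```

Request:
{"op": "move_arm", "data": {
  "increments": [
    [15,0.15,0.04,0,0,0,0],
    [15,0.219,0.05,0.06,0,0,0],
    [15,0.219,0.05,0.2,0,0,0],
    [15,0.219,0.05,0.32,0,0,0],
    [15,0.219,0.05,0.35,0,0,0]
  ]
}}

```text
time_s: 19.73
tool_pos: [0.4489, -0.2976, 0.022]
eef_rot: [-2.767, -1.481, 0.001]
force: [0.7, -0.3, 0.4]
grip_width: 0.0325
grip_force: 19.9
```

Request:
{"op": "move_arm", "data": {
  "increments": [
    [15,0,0,0.01,0,0,0],
    [15,0,0,0.018,0,0,0],
    [15,0,0,0.026,0,0,0],
    [15,0,0,0.03,0,0,0],
    [15,0,0,0.03,0,0,0]
  ]
}}

```text
time_s: 20.35
tool_pos: [0.4494, -0.2996, 0.0145]
eef_rot: [2.771, 1.48, 0.0]
force: [-0.2, -0.6, -0.5]
grip_width: 0.0328
grip_force: 19.9
```

Request:
{"op": "move_arm", "data": {
  "increments": [
    [15,0,0,0.002,0,0,0],
    [15,0,0,0.004,0,0,0],
    [15,0,0,0.006,0,0,0],
    [15,0,0,0.006,0,0,0],
    [15,0,0,0.006,0,0,0]
  ]
}}

```text
time_s: 20.98
tool_pos: [0.4495, -0.2997, 0.0134]
eef_rot: [2.77, 1.481, -0.0]
force: [-3.7, 2.4, 9.8]
grip_width: 0.0321
grip_force: 20.4
```

Request:
{"op": "move_arm", "data": {
  "increments": [
    [40,0,0,0,0,0,0],
    [50,0,0,0,0,0,0],
    [55,0,0,0,0,0,0],
    [55,0,0,-0.02,0,0,0],
    [55,0,0,-0.1,0,0,0]
  ]
}}

```text
time_s: 21.6
tool_pos: [0.4489, -0.2991, 0.0422]
eef_rot: [-2.769, -1.479, 0.001]
force: [-0.5, 0.8, 0.3]
grip_width: 0.0486
grip_force: 0.0
```

Request:
{"op": "move_arm", "data": {
  "increments": [
    [70,0,0,-0.2,0,0,0],
    [70,0,0,-0.4,0,0,0],
    [70,0.08,0.16,-0.4,0,0,0],
    [70,0.16,0.32,-0.4,0,0,0],
    [70,0.21,0.42,-0.4,0,0,0]
  ]
}}

```text
time_s: 22.22
tool_pos: [0.591, -0.317, 0.1627]
eef_rot: [2.77, 1.481, 0.0]
force: [-0.1, -0.7, 0.2]
grip_width: 0.0613
grip_force: 0.0
```

```bash
python3 - <<'E'
from h import *
c=camera_model("wrist");p=snapshot("wrist"); cv2.imwrite("pics/w6.png",p[:,:,::-1]); np.save("c6.npy",c,allow_pickle=True)
E
```

```text
(no output)
```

View pics/w6.png

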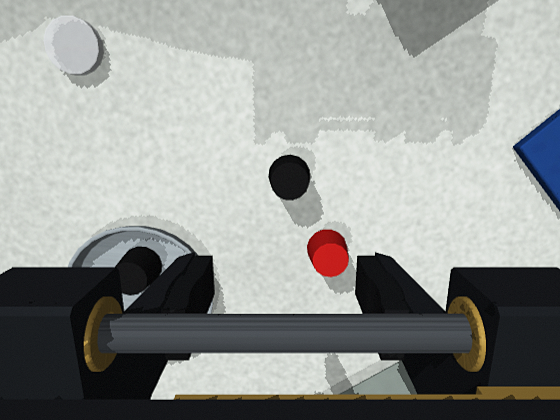

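```bash
python3 - <<'E'
from h import *
c=np.load("c6.npy",allow_pickle=True).item()
p=w(c,289,177,.013);print(p,w(c,328,250,.02),to([p[0],p[1],.007],56),sense()["tool_pos"])
E
```

```text
[ 0.60447453 -0.3054895   0.013     ] [ 0.59812523 -0.3744696   0.02      ] [ 5.220e-02  9.700e-03  5.171e-01  4.000e-04 -2.000e-04  1.700e-03] [ 0.59311903 -0.31687162  0.16211295]
```

Request:
{"op": "move_arm", "data": {
  "increments": [
    [75,0.053,0.01,0.02,0,0,0],
    [75,0.053,0.01,0.15,0,0,0],
    [75,0.053,0.01,0.3,0,0,0],
    [75,0.053,0.01,0.45,0,0,0],
    [75,0.053,0.01,0.515,0,0,0]
  ]
}}

```text
time_s: 22.9
tool_pos: [0.5993, -0.3044, 0.0058]
eef_rot: [-2.768, -1.479, 0.003]
force: [-0.3, -0.5, 0.4]
grip_width: 0.066
grip_force: 0.0
```

Request:
{"op": "move_arm", "data": {
  "increments": [
    [15,0,0,0,0,0,0],
    [15,0,0,0,0,0,0],
    [15,0,0,0,0,0,0],
    [15,0,0,0,0,0,0],
    [15,0,0,0,0,0,0]
  ],
  "force": 20
}}

```text
time_s: 23.52
tool_pos: [0.6011, -0.3061, 0.0093]
eef_rot: [2.769, 1.48, 0.001]
force: [-0.8, 1.2, 6.4]
grip_width: 0.0323
grip_force: 20.2
```

Request:
{"op": "move_arm", "data": {
  "increments": [
    [15,0,0,0,0,0,0],
    [15,0,0,-0.02,0,0,0],
    [15,0,0,-0.1,0,0,0],
    [15,0,0,-0.2,0,0,0],
    [15,0,0,-0.35,0,0,0]
  ]
}}

```text
time_s: 24.15
tool_pos: [0.5999, -0.3052, 0.1131]
eef_rot: [-2.769, -1.479, 0.002]
force: [0.9, -0.5, 0.3]
grip_width: 0.0327
grip_force: 19.9
```

```bash
python3 - <<'E'
from h import *
print(sense()["tool_pos"],to([.424,-.337,.11],56))
E
```

```text
[ 0.59987849 -0.30522552  0.11308081] [-0.414  -0.4284  0.0114 -0.0009 -0.      0.0013]
```

Request:
{"op": "move_arm", "data": {
  "increments": [
    [15,-0.1,-0.11,0,0,0,0],
    [15,-0.22,-0.23,0,0,0,0],
    [15,-0.33,-0.34,0,0,0,0],
    [15,-0.414,-0.428,0,0,0,0],
    [15,-0.414,-0.428,0,0,0,0]
  ]
}}

```text
time_s: 24.78
tool_pos: [0.4232, -0.3379, 0.1134]
eef_rot: [-2.772, -1.477, 0.0]
force: [0.4, -0.2, -0.5]
grip_width: 0.0324
grip_force: 19.9
```

```bash
python3 - <<'E'
from h import *
print(sense()["tool_pos"],to([.4235,-.338,.024],56))
E
```

```text
[ 0.42318537 -0.3379302   0.1134198 ] [ 4.000e-04  1.100e-03  2.981e-01 -1.000e-04 -0.000e+00  5.000e-04]
```

Request:
{"op": "move_arm", "data": {
  "increments": [
    [15,0,0,0.1,0,0,0],
    [15,0,0,0.2,0,0,0],
    [15,0,0,0.27,0,0,0],
    [15,0,0,0.3,0,0,0],
    [15,0,0,0.3,0,0,0]
  ]
}}

```text
time_s: 25.4
tool_pos: [0.4252, -0.3374, 0.023]
eef_rot: [-2.77, -1.481, -0.0]
force: [0.5, -0.1, -0.2]
grip_width: 0.0327
grip_force: 19.9
```

Request:
{"op": "move_arm", "data": {
  "increments": [
    [15,0,0,0.01,0,0,0],
    [15,0,0,0.018,0,0,0],
    [15,0,0,0.026,0,0,0],
    [15,0,0,0.03,0,0,0],
    [15,0,0,0.03,0,0,0]
  ]
}}

```text
time_s: 26.02
tool_pos: [0.4247, -0.3375, 0.014]
eef_rot: [-2.771, -1.48, 0.0]
force: [0.4, -0.1, 0.0]
grip_width: 0.0326
grip_force: 19.9
```

Request:
{"op": "move_arm", "data": {
  "increments": [
    [15,0,0,0.002,0,0,0],
    [15,0,0,0.004,0,0,0],
    [15,0,0,0.006,0,0,0],
    [15,0,0,0.006,0,0,0],
    [15,0,0,0.006,0,0,0]
  ]
}}

```text
time_s: 26.65
tool_pos: [0.4248, -0.3376, 0.0133]
eef_rot: [2.77, 1.481, -0.0]
force: [-3.4, 3.3, 11.6]
grip_width: 0.0322
grip_force: 20.5
```

Request:
{"op": "move_arm", "data": {
  "increments": [
    [40,0,0,0,0,0,0],
    [50,0,0,0,0,0,0],
    [55,0,0,0,0,0,0],
    [55,0,0,-0.02,0,0,0],
    [55,0,0,-0.1,0,0,0]
  ]
}}

```text
time_s: 27.28
tool_pos: [0.4243, -0.3371, 0.0419]
eef_rot: [-2.769, -1.479, 0.001]
force: [0.4, -1.3, 1.5]
grip_width: 0.0483
grip_force: 0.0
```

Request:
{"op": "move_arm", "data": {
  "increments": [
    [60,0,0,-0.2,0,0,0],
    [60,0,0,-0.4,0,0,0],
    [60,0.15,-0.1,-0.42,0,0,0],
    [60,0.3,-0.2,-0.42,0,0,0],
    [60,0.45,-0.3,-0.42,0,0,0]
  ]
}}

```text
time_s: 27.9
tool_pos: [0.4247, -0.1737, 0.1687]
eef_rot: [2.771, 1.479, 0.001]
force: [1.1, -0.2, 1.0]
grip_width: 0.0527
grip_force: 0.0
```

Request:
{"op": "move_arm", "data": {
  "increments": [
    [60,0.15,-0.1,0,0,0,0],
    [60,0.3,-0.2,0,0,0,0],
    [60,0.45,-0.3,0,0,0,0],
    [60,0.455,-0.31,0,0,0,0],
    [60,0.455,-0.31,0,0,0,0]
  ]
}}

```text
time_s: 28.52
tool_pos: [0.4236, -0.0104, 0.1685]
eef_rot: [2.77, 1.481, 0.0]
force: [0.6, 0.1, 0.4]
grip_width: 0.0527
grip_force: 0.0
```

```bash
python3 - <<'E'
from h import *
c=camera_model("wrist");p=snapshot("wrist"); cv2.imwrite("pics/w7.png",p[:,:,::-1]); np.save("c7.npy",c,allow_pickle=True)
E
```

```text
(no output)
```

View pics/w7.png

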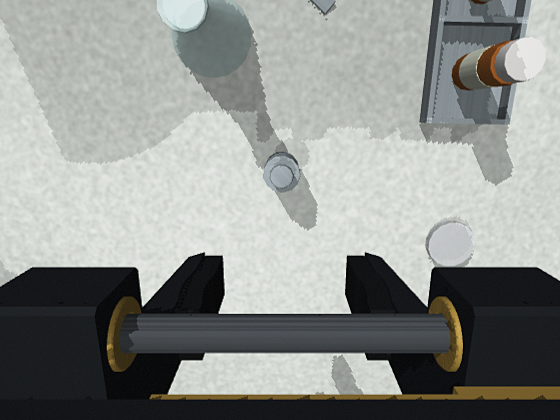

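Knob centre at (282,176); the large vial stands in its bay at (470,70).

```bash
python3 - <<'E'
from h import *
c=np.load("c7.npy",allow_pickle=True).item()
p=w(c,282,176,.046);print(p,w(c,182,8,.09),to([p[0],p[1],.012],56),sense()["tool_pos"])
E
```

```text
[0.43551193 0.00864694 0.046     ] [0.44591592 0.12323163 0.09      ] [ 7.600e-02 -3.900e-03  5.215e-01  2.000e-04  0.000e+00  1.100e-03] [ 0.42372284 -0.01090561  0.16843749]
```

Request:
{"op": "move_arm", "data": {
  "increments": [
    [65,0.074,-0.004,0.03,0,0,0],
    [65,0.074,-0.004,0.15,0,0,0],
    [65,0.074,-0.004,0.3,0,0,0],
    [65,0.074,-0.004,0.45,0,0,0],
    [65,0.074,-0.004,0.515,0,0,0]
  ]
}}

```text
time_s: 29.2
tool_pos: [0.4341, 0.0078, 0.0117]
eef_rot: [-2.771, -1.476, 0.004]
force: [0.0, 0.4, 0.3]
grip_width: 0.0574
grip_force: 0.0
```

Request:
{"op": "move_arm", "data": {
  "increments": [
    [10,0,0,0,0,0,0],
    [10,0,0,0,0,0,0],
    [10,0,0,0,0,0,0],
    [10,0,0,0,0,0,0],
    [10,0,0,0,0,0,0]
  ],
  "force": 40
}}

```text
time_s: 29.82
tool_pos: [0.4351, 0.0088, 0.0146]
eef_rot: [2.77, 1.48, 0.001]
force: [-3.9, -1.5, 7.4]
grip_width: 0.0278
grip_force: 40.0
```

Request:
{"op": "move_arm", "data": {
  "increments": [
    [10,0,0,0,0,0,0],
    [10,0,0,-0.02,0,0,0],
    [10,0,0,-0.15,0,0,0],
    [10,0,0,-0.35,0,0,0],
    [10,0,0,-0.5,0,0,0]
  ]
}}

```text
time_s: 30.45
tool_pos: [0.4349, 0.0091, 0.1663]
eef_rot: [2.77, 1.48, 0.002]
force: [0.5, -0.9, -3.1]
grip_width: 0.0281
grip_force: 40.0
```

```bash
python3 - <<'E'
from h import *
print(sense()["tool_pos"],sense()["grip_width"],to([.43,.255,.165],56))
E
```

```text
[0.43490984 0.0090515  0.16634252] 0.02811038696084347 [ 6.725e-01 -4.692e-01  4.100e-03  6.000e-04 -2.000e-04  1.300e-03]
```

Request:
{"op": "move_arm", "data": {
  "increments": [
    [10,0.15,-0.1,0,0,0,0],
    [10,0.3,-0.2,0,0,0,0],
    [10,0.45,-0.31,0,0,0,0],
    [10,0.6,-0.42,0,0,0,0],
    [10,0.67,-0.468,0,0,0,0]
  ]
}}

```text
time_s: 31.08
tool_pos: [0.429, 0.2566, 0.1639]
eef_rot: [-2.769, -1.484, -0.0]
force: [0.4, 0.1, -2.5]
grip_width: 0.0281
grip_force: 40.0
```

```bash
python3 - <<'E'
from h import *
c=camera_model("wrist");p=snapshot("wrist"); cv2.imwrite("pics/w8.png",p[:,:,::-1]); np.save("c8.npy",c,allow_pickle=True)
E
```

```text
(no output)
```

View pics/w8.png

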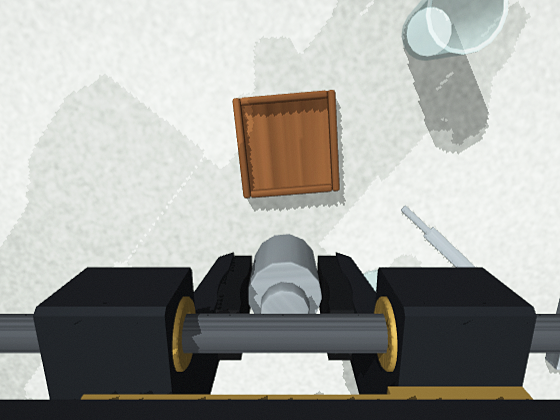

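```bash
python3 - <<'E'
from h import *
c=np.load("c8.npy",allow_pickle=True).item()
P=np.array([w(c,u,v,.015)[:2] for u,v in [(234,99),(336,91),(340,190),(245,198)]]);print(P.round(4))
b=P.mean(0);d=P[0]-P[3]+P[1]-P[2];print(b,np.degrees(np.arctan2(d[1],d[0])),to([*b,.035],60),sense()["tool_pos"])
E
```

```text
[[0.4407 0.3425]
 [0.5093 0.304 ]
 [0.4716 0.2361]
 [0.4026 0.2738]]
[0.45604255 0.28908906] 60.98393998959501 [ 1.357e-01  1.770e-02  4.300e-01 -2.000e-04 -4.000e-04 -2.000e-02] [0.42905746 0.25794469 0.16394738]
```

Request:
{"op": "move_arm", "data": {
  "increments": [
    [10,0.12,0.017,0,0,0,-0.025],
    [10,0.135,0.017,0.1,0,0,-0.025],
    [10,0.135,0.017,0.25,0,0,-0.025],
    [10,0.135,0.017,0.38,0,0,-0.025],
    [10,0.135,0.017,0.43,0,0,-0.025]
  ]
}}

```text
time_s: 31.75
tool_pos: [0.4558, 0.2844, 0.0332]
eef_rot: [-2.71, -1.587, 0.005]
force: [0.4, 0.2, -1.0]
grip_width: 0.0277
grip_force: 40.0
```

Request:
{"op": "move_arm", "data": {
  "increments": [
    [10,0,0,0.015,0,0,0],
    [10,0,0,0.03,0,0,0],
    [10,0,0,0.038,0,0,0],
    [10,0,0,0.042,0,0,0],
    [10,0,0,0.042,0,0,0]
  ]
}}

```text
time_s: 32.38
tool_pos: [0.4568, 0.285, 0.0224]
eef_rot: [2.711, 1.588, 0.001]
force: [-0.4, -0.6, -2.4]
grip_width: 0.0279
grip_force: 40.0
```

Request:
{"op": "move_arm", "data": {
  "increments": [
    [10,0,0,0.003,0,0,0],
    [10,0,0,0.006,0,0,0],
    [10,0,0,0.008,0,0,0],
    [10,0,0,0.009,0,0,0],
    [10,0,0,0.009,0,0,0]
  ]
}}

```text
time_s: 33.0
tool_pos: [0.4568, 0.2851, 0.0206]
eef_rot: [2.71, 1.588, 0.001]
force: [-4.5, -2.3, 10.4]
grip_width: 0.0279
grip_force: 40.0
```

Request:
{"op": "move_arm", "data": {
  "increments": [
    [35,0,0,0,0,0,0],
    [45,0,0,0,0,0,0],
    [50,0,0,0,0,0,0],
    [50,0,0,-0.02,0,0,0],
    [50,0,0,-0.1,0,0,0]
  ]
}}

```text
time_s: 33.62
tool_pos: [0.4561, 0.2847, 0.0491]
eef_rot: [-2.71, -1.588, 0.004]
force: [1.1, -0.0, -0.0]
grip_width: 0.0441
grip_force: 0.0
```

Request:
{"op": "move_arm", "data": {
  "increments": [
    [50,0,0,-0.2,0,0,0],
    [50,0,0,-0.4,0,0,0],
    [50,-0.2,0,-0.6,0,0,0],
    [50,-0.3,0,-0.7,0,0,0],
    [50,-0.3,0,-0.7,0,0,0]
  ]
}}

```text
time_s: 34.25
tool_pos: [0.4128, 0.2053, 0.2629]
eef_rot: [2.71, 1.584, 0.01]
force: [0.6, 0.5, 0.5]
grip_width: 0.0443
grip_force: 0.0
```

```bash
python3 - <<'E'
from h import *
a=snapshot("top")[:,:,::-1][135:290,110:450]; b=snapshot("side")[:,:,::-1]
a=cv2.resize(a,(600,274),interpolation=cv2.INTER_CUBIC)
b=cv2.resize(b[60:420,40:450],(370,325)); w_=snapshot("wrist")[:,:,::-1]; w_=cv2.resize(w_,(430,325))
o=np.zeros((600,800,3),np.uint8); o[:274,:600]=a; o[275:,:370]=b; o[275:,370:]=w_
cv2.imwrite("pics/end.png",o)
E
```

```text
(no output)
```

View pics/end.png

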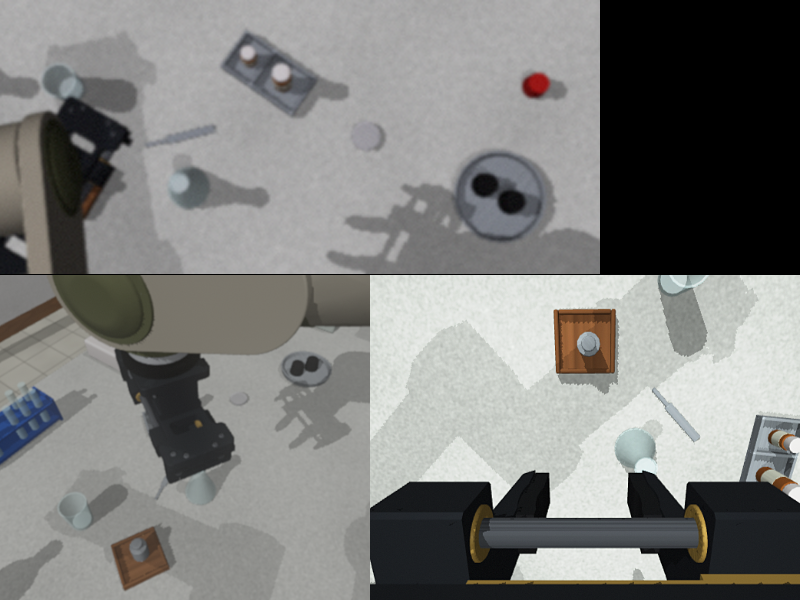

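The picture shows both vials upright in their bays at (250,55) and (282,75). Both stoppers are in the dish at (485,185) and (512,202), and the weight is upright in the box at (588,342). The beaker and flask are still standing.

```bash
python3 -c "
from plant import *
print(sign_off())"
```

```text
the job is handed in; nothing more can be done
None
```

The job is handed in: both vials, both stoppers and the weight are standing in their places, and the beaker, the flask and the red look-alike stopper were left alone, finished at about 34 s of the 128 s allowed.

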